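Park the bead board on its pins

ROBOT

A 6-joint arm with a two-finger parallel gripper is mounted at the origin on the work surface. World frame = base frame: x ahead of the robot, y to its left, z up, the work surface at z = 0. Lengths are in m, angles in rad, forces in N, time in s.
With the tool pointing down it reaches from about 0.275 to 0.825 m from the base axis. Payload 5.2 kg.
Tool frame: the origin (TCP) lies between the finger pads; the fingertips stand 22 mm ahead of it and the grasp point (between the pads) lies 3 mm ahead of it; z points along the fingers, y is the direction in which the jaws open and shut (so a half turn about z gives the same grasp; the last joint's range is limited). The gripper opens to 93 mm and grips with 3 to 60 N. Pads are 15 mm wide; open, the fingers measure 128 mm over their backs; the gripper's body (75 mm by 188 mm) begins 65 mm behind the grasp point.
Start: joints at [-1.537, 0.259, 1.535, -0, 1.348, -0.203], TCP at [0.129, -0.535, 0.241] pointing down, gripper open.
Joint ranges: [-3.14, 3.14], [-0.91, 2.08], [0.19, 2.58], [-1.22, 4.36], [0.22, 2.71], [-3.12, 3.12]. Speed limits (rad/s): [2.57, 2.57, 3.14, 3.14, 3.14, 3.14].

INTERFACE

Orientations are given as a 3x3 rotation matrix whose columns are the frame's x, y, z axes.
In Python, from workcell import robot gives the robot as it stands.
- The arm moves only by the tool carry_out, never from a script. Its argument "commands" is a list of rows, each a list of 7 numbers: the shift along the tool's x, y, z in cm, then the turn, a rotation vector about the tool's x, y, z in rad, then the gripper command: -1 is shut, 1 is fully open, values between are in proportion. In form: [[x, y, z, wx, wy, wz, hand], ...]. A call has exactly 5 rows; each row shifts and turns the pose as measured when the row begins, along the tool's axes as they then stand; what a row does not reach is not made up. A row lasts 1/8 s, in which the tool goes at most 62.5 mm and 10.7 degrees, less where a joint would pass 70% of its speed; a pose out of reach is approached as far as the arm can. A call with a gripper value outside its range is refused whole. The fingers move at their own pace and stop on an object; the grip force is fixed at half the most. Time passes only in rows, so rows that do not move let the fingers close, or fill a call up. It gives the time, the measured TCP pose, the force and the opening at its end, in the units of the state.
- robot.read_state(): the state, without advancing time (a new reading comes with each control period).
- robot.capture(name): name is "scene" or "top" or "wrist"; returns the picture (400x640x3 uint8, red, green, blue); there is no depth.
- robot.calibration(name): a dict with "fx", "fy", "cx", "cy" (pixels), "dist" ([k1, k2, p1, p2, k3] as OpenCV has them; the pictures are not rectified), "R" (3x3) and "t" (3): a world point X has camera coordinates R X + t; the wrist camera has in their place "mount" (4x4, takes a point from camera to tool coordinates, whose origin is the TCP and whose axes are the flange's). Camera axes: x right, y down, z forward; pixel columns grow to the right and rows downward; lengths in m; the calibration is good to about 2 mm. A picture is of the moment at which its call begins: read the wrist's pose just before it. calibration takes no time and is no camera call.
- robot.close_job(): hands the job in, once; it reports no verdict.
Trained networks look in the newest picture that a camera, given by its name, has taken for a name from the list of things; names that differ only in an ending like _2 or _b are one class to them, and where a whole thing is asked for, a point or a joint stands for the part that bears it (a point fixed in the world has none). Each returns a list of dicts, best first, with "confidence" (0 to 1); they miss things now and then, are a little off and sometimes report something else, mostly with a low value. They report only what shows in the picture. A call takes as long as a camera call. They do not tell look-alikes from the thing itself.
- robot.search_frame(camera, query): "rect" ([left, top, width, height] in pixels, round what is visible of it).
The state is a dict: "clock": time; "joint_pos": joint angles; "qvel": joint speeds; "joint_efforts": joint torques, N m; "tool_pos": TCP position; "orientation": TCP orientation; "force": force on the tool from outside, world axes, zero at the start; "torque": the same for the moment, N m; "grip_width": finger opening in m.
Only numpy, scipy, OpenCV 4.12 (cv2) and the standard library are available. Lean on these libraries where they do the work, as an engineer would, in place of code of your own. Each camera call takes 0.05 s, during which the arm holds its last target. There are 200 camera calls.

TASK

Hang the blue bead board on the dark wooden stand, so that both brass pins come up through its two holes and the board lies flat and fully home on the wood; either way round will do. Then let go. Leave the yellow bead board and the clay pot where they are.

Things in the scene. Friction and masses are not known exactly. Their poses are not given: they have to be found in the camera images.
- blue_board_grip (a point): Board to hang: loose light-blue plate, 90 (x) by 200 (y) by 8 mm, about 0.3 kg, flat on the table, small beads (6 to 8 mm proud) along both long edges. Mid-plate stands a pale wooden handle bar, 16 mm thick (x), 60 long (y), 40 high. Point: handle's centre, 28 mm above the underside, 20 above the top face. Two 24 mm through holes on the y axis, 75 mm either side of the middle.
- stand: Stand, fixed: dark-brown wooden block 90 mm (x) by 210 mm (y), 30 mm high; on its y axis, 75 mm either side of the middle, two upright brass pins, 10 mm thick, 30 mm tall above the wood, the last 10 mm tapering to 4 mm. Origin: centre of its underside, at table level, z up. With the board home the handle's centre is 58 mm above this origin.
- yellow_board_grip (a point): Bystander, leave it: a loose yellow bead board of the same shape and size, with the same handle, but with its holes only 55 mm from the middle, so that it does not fit the pins. The point is the centre of its handle, 28 mm above its underside.
- pot: Bystander, leave it: a small terracotta pot with a pale band, 84 mm in diameter, 75 mm high, loose on the table. Origin: centre of its underside.
Mind the look-alikes: they are no part of the job. Leave any purple look-alike of the part that bears blue_board_grip alone.

How it is judged:
At the end, for the whole second after the job is handed in: The blue board is at rest on the stand with a pin through each hole: its handle's centre within 12 mm of the stand's middle in x and y, 52 to 63 mm above the stand's underside (home is 58), in line with the stand within 10 degrees (either way round), tilted less than 5 degrees (x of blue_board_grip in the frame of stand between -0.012 and 0.012 m and y of blue_board_grip in the frame of stand between -0.012 and 0.012 m and z of blue_board_grip in the frame of stand between 0.052 and 0.063 m and angle between the y axis of blue_board_grip and the y axis of stand, either way round below 0.175 rad and angle between blue_board_grip's own z axis and vertical below 0.09 rad and linear speed of blue_board below 0.02 m/s); the robot touches nothing.
It fails at once if the yellow board is shifted by more than 30 mm (distance of yellow_board_grip from where it was at the start of the episode above 0.03 m).
It fails at once if the pot is shifted by more than 30 mm or tipped over (distance of pot from where it was at the start of the episode above 0.03 m or angle between pot's own z axis and vertical above 0.5 rad).
It also fails if it takes over 43 s, if anything falls off the work surface, if the arm or the gripper's body presses on something with over 40 N, if the wrist force passes 120 N, or if a joint passes its speed limit or range.

## Working session

There is one attempt and no reset: what is moved stays moved. The work goes in short steps, Python scripts to look and compute and a tool call to move; the robot and the scene stay as the last step left them, time stands still between calls to the robot, and variables do not carry over. Pictures are saved under pics/ and viewed, about 8 in all and at most 12, crops included, and the job is handed in when it is done.

Besides the shell and the picture viewer there is one more tool, called as name(argument=value, ...), one argument or row to a line, values as JSON. carry_out: Moves the arm, as the interface text tells. Its arguments: {"type":"object","properties":{"commands":{"type":"array"}},"required":["commands"]}

```bash
mkdir -p pics
python3 - <<'E'
from workcell import robot
import cv2
s=robot.read_state();print(s['clock'],s['tool_pos'],s['orientation'],s['grip_width'])
for n in('top','scene'):
    cv2.imwrite(f'pics/{n}0.png',robot.capture(n)[:,:,::-1])
    print(n,robot.calibration(n))
    for q in('blue_board_grip','stand','yellow_board_grip','pot'):
        print(q,[(round(d['confidence'],2),[round(v) for v in d['rect']]) for d in robot.search_frame(n,q)][:4])
print(robot.calibration('wrist'))
E
```

```text
0.0 [ 0.12903527 -0.53413765  0.23983067] [[ 9.72087562e-01  2.34618340e-01 -8.22051368e-05]
 [ 2.34618108e-01 -9.72085976e-01  1.78837337e-03]
 [ 3.39674730e-04 -1.75774232e-03 -9.99998397e-01]] 0.09291672569534785
top {'fx': 469.7761122901116, 'fy': 469.7761122901116, 'cx': 321.301100654279, 'cy': 189.49403420136662, 'dist': array([-0.11508901,  0.        ,  0.        ,  0.        ,  0.        ]), 'R': array([[-0.00267007, -0.99998684,  0.00438158],
       [-0.99586305,  0.00226104, -0.09083873],
       [ 0.09082763, -0.004606  , -0.99585598]]), 't': array([0.09858635, 0.44836933, 1.5862835 ])}
blue_board_grip [(0.7, [225, 246, 62, 53]), (0.64, [222, 172, 59, 48]), (0.61, [154, 171, 52, 64])]
stand [(0.71, [419, 178, 63, 42])]
yellow_board_grip [(0.91, [324, 125, 60, 44])]
pot [(0.84, [416, 110, 25, 23])]
scene {'fx': 375.536546974471, 'fy': 375.536546974471, 'cx': 320.6966023249532, 'cy': 196.28485204563296, 'dist': array([-0.08807406,  0.        ,  0.        ,  0.        ,  0.        ]), 'R': array([[ 0.16551238,  0.98615734, -0.00996751],
       [ 0.78081981, -0.13720993, -0.609
[... 157 characters left out ...]
.8, [427, 152, 62, 51]), (0.65, [341, 127, 58, 28])]
stand [(0.59, [140, 191, 70, 54])]
yellow_board_grip [(0.81, [255, 227, 74, 58])]
pot [(0.82, [182, 266, 32, 39])]
{'fx': 328.8228108662836, 'fy': 328.8228108662836, 'cx': 320.197234031951, 'cy': 200.0030676699047, 'dist': array([-0.00419567,  0.        ,  0.        ,  0.        ,  0.        ]), 'mount': array([[ 4.69848724e-05, -9.62976966e-01, -2.69583680e-01,
         7.42716675e-02],
       [ 9.99999986e-01,  8.91062051e-05, -1.44008537e-04,
         5.99457250e-04],
       [ 1.62698483e-04, -2.69583669e-01,  9.62976956e-01,
        -1.43482061e-01],
       [ 0.00000000e+00,  0.00000000e+00,  0.00000000e+00,
         1.00000000e+00]])}
```

View pics/top0.png

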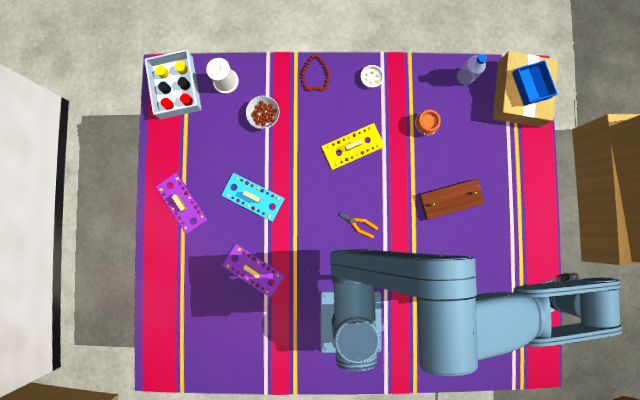

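View pics/scene0.png

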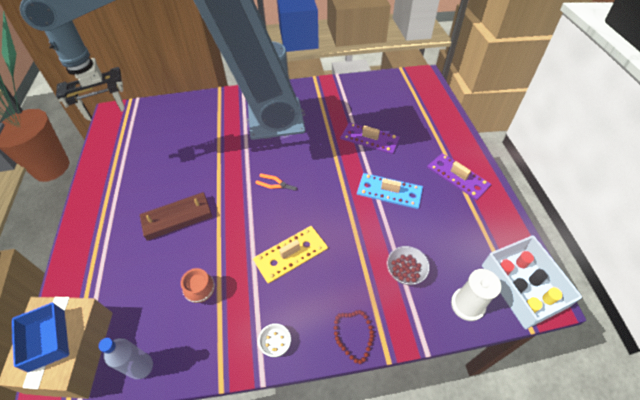

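Top view candidates for the board: light-blue at (253,197); purple look-alikes at (181,203) and (254,270); yellow at (352,146). The blue one at (253,197) is the target (scene: (390,190)). The stand is at (450,199) and the pot at (428,122).

```bash
cat > h.py <<'E'
import numpy as np, cv2
from workcell import robot
def cam(n, s=None):
    c=robot.calibration(n); K=np.array([[c['fx'],0,c['cx']],[0,c['fy'],c['cy']],[0,0,1]])
    if 'mount' in c:
        T=np.eye(4);T[:3,:3]=s['orientation'];T[:3,3]=s['tool_pos'];M=np.linalg.inv(T@np.array(c['mount']));R,t=M[:3,:3],M[:3,3]
    else: R,t=np.array(c['R']),np.array(c['t'])
    return K,np.array(c['dist']),R,t
def ray(c,uv,z):
    K,d,R,t=c
    p=cv2.undistortPoints(np.array(uv,float).reshape(-1,1,2),K,d)[:,0]
    v=np.c_[p,np.ones(len(p))]@R; o=-R.T@t
    return o+v*((z-o[2])/v[:,2])[:,None]
def proj(c,X):
    return cv2.projectPoints(np.array(X,float).reshape(-1,1,3),cv2.Rodrigues(c[2])[0],c[3],c[0],c[1])[0][:,0]
def seg(img,lo,hi,box):
    h=cv2.cvtColor(img,cv2.COLOR_RGB2HSV); m=cv2.inRange(h,lo,hi); q=np.zeros_like(m); x,y,w,hh=box; q[y:y+hh,x:x+w]=m[y:y+hh,x:x+w]
    cs=cv2.findContours(q,cv2.RETR_EXTERNAL,cv2.CHAIN_APPROX_NONE)[0]
    return max(cs,key=cv2.contourArea)[:,0]
def rect(P):
    (c,(w,h),a)=cv2.minAreaRect((P[:,:2]*1000).astype(np.float32))
    if w>h: w,h,a=h,w,a+90   # a+90: long axis
    return np.array(c)/1000,(w,h),(a+90+90)%180-90
E
python3 - <<'E'
from h import *
im=robot.capture('top')
cv2.imwrite('pics/crop.png',cv2.resize(im[150:300,140:500,::-1],None,fx=2.2,fy=2.2,interpolation=cv2.INTER_CUBIC))
c=cam('top')
print('blue',rect(ray(c,seg(im,(85,80,120),(102,255,255),(205,155,90,80)),.008)))
print('stand',rect(ray(c,seg(im,(0,60,20),(15,255,150),(414,170,72,55)),.03)))
print('stand det',ray(c,[[450.5,199],[438,193],[478,192]],.03), 'yellow',ray(c,[[354,147]],.008),'pot',ray(c,[[428.5,121.5]],.05))
print('blue handle',ray(c,[[252,197]],.045))
E
```

```text
blue (array([0.42600223, 0.33608508]), (89.15204620361328, 199.4646453857422), 63.39162063598633)
stand (array([ 0.41500235, -0.34919409]), (87.27334594726562, 210.87692260742188), -74.85069847106934)
stand det [[ 0.41399904 -0.34516295  0.03      ]
 [ 0.43475238 -0.30211769  0.03      ]
 [ 0.43781541 -0.4426629   0.03      ]] yellow [[ 0.59798904 -0.01679175  0.008     ]] pot [[ 0.67952281 -0.2711427   0.05      ]]
blue handle [[0.42149293 0.33107626 0.045     ]]
```

View pics/crop.png

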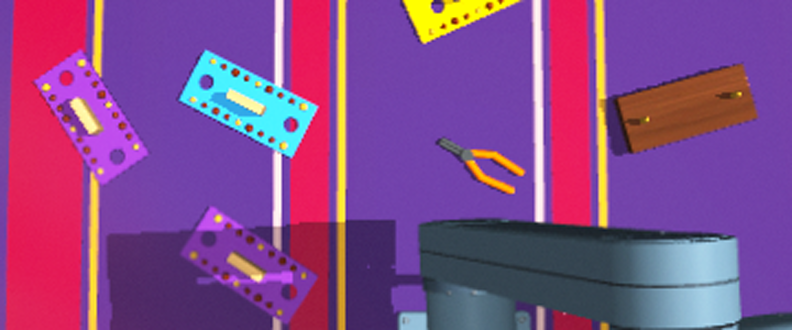

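The close crop shows the cyan board at around (250,103), with a pale handle and its holes near the ends. It is clearly not one of the purple ones, so the choice is confirmed. The stand's two pins show at crop (640,120) and (735,95). I'll go over the stand first and look from close by.

```bash
cat >> h.py <<'E'
from scipy.spatial.transform import Rotation as Ro
def down(yaw):
    a=np.radians(yaw); return np.array([[np.cos(a),np.sin(a),0],[np.sin(a),-np.cos(a),0],[0,0,-1]])
def plan(p,yaw,n,hand=1,s=None):
    "ideal rows from the measured pose to p, yaw (deg); only printed"
    s=s or robot.read_state(); R0=np.array(s['orientation']); x=np.array(s['tool_pos']); d=(np.array(p)-x)/n
    w=Ro.from_matrix(R0.T@down(yaw)).as_rotvec()/n; R=R0
    for i in range(n):
        print([float(v) for v in np.round(np.r_[R.T@d*100,w,hand],[2,2,2,3,3,3,2])],','); R=R@Ro.from_rotvec(w).as_matrix()
E
python3 -c "
from h import *
plan([.38,-.33,.24],63.4,10)"
```

```text
Traceback (most recent call last):
TypeError: 'list' object cannot be interpreted as an integer

During handling of the above exception, another exception occurred:

Traceback (most recent call last):
  File "h.py", line 32, in plan
    print([float(v) for v in np.round(np.r_[R.T@d*100,w,hand],[2,2,2,3,3,3,2])],','); R=R@Ro.from_rotvec(w).as_matrix()
                             ~~~~~~~~^^^^^^^^^^^^^^^^^^^^^^^^^^^^^^^^^^^^^^^^^
TypeError: 'list' object cannot be interpreted as an integer
```

```bash
sed -i 's/np.round(np.r_\[R.T@d\*100,w,hand\],\[.*\])\]/np.round(np.r_[R.T@d*100,w,hand],2)]/' h.py
python3 -c "
from h import *
plan([.38,-.33,.24],63.4,10)"
```

```text
[2.92, -1.4, 0.01, -0.0, -0.0, -0.09, 1.0] ,
[3.03, -1.14, 0.01, -0.0, -0.0, -0.09, 1.0] ,
[3.12, -0.87, 0.01, -0.0, -0.0, -0.09, 1.0] ,
[3.18, -0.6, 0.01, -0.0, -0.0, -0.09, 1.0] ,
[3.22, -0.32, 0.01, -0.0, -0.0, -0.09, 1.0] ,
[3.24, -0.04, 0.01, -0.0, -0.0, -0.09, 1.0] ,
[3.23, 0.24, 0.01, -0.0, -0.0, -0.09, 1.0] ,
[3.2, 0.52, 0.01, -0.0, -0.0, -0.09, 1.0] ,
[3.14, 0.8, 0.01, -0.0, -0.0, -0.09, 1.0] ,
[3.06, 1.07, 0.01, -0.0, -0.0, -0.09, 1.0] ,
```

carry_out(
  commands=[
    [2.9, -1.4, 0, 0, 0, -0.09, 1],
    [3.0, -1.1, 0, 0, 0, -0.09, 1],
    [3.1, -0.9, 0, 0, 0, -0.09, 1],
    [3.2, -0.6, 0, 0, 0, -0.09, 1],
    [3.2, -0.3, 0, 0, 0, -0.09, 1],
  ],
)

```text
clock: 1.18
tool_pos: [0.2545, -0.4306, 0.2405]
orientation: [[0.767, 0.641, 0.0], [0.641, -0.767, -0.001], [-0.001, 0.001, -1.0]]
force: [-0.9, -0.2, 0.3]
grip_width: 0.0932
```

carry_out(
  commands=[
    [3.2, 0, 0, 0, 0, -0.09, 1],
    [3.2, 0.2, 0, 0, 0, -0.09, 1],
    [3.2, 0.5, 0, 0, 0, -0.09, 1],
    [3.1, 0.8, 0, 0, 0, -0.09, 1],
    [3.1, 1.1, 0, 0, 0, -0.09, 1],
  ],
)

```text
clock: 1.8
tool_pos: [0.3797, -0.3206, 0.2411]
orientation: [[0.398, 0.917, 0.001], [0.917, -0.398, -0.003], [-0.002, 0.002, -1.0]]
force: [0.0, 0.0, -0.7]
grip_width: 0.0927
```

Run:
```python
from h import *
s=robot.read_state();im=robot.capture('wrist');print(s['clock'],s['tool_pos'],np.linalg.norm(s['qvel']))
cv2.imwrite('pics/w1.png',im[:,:,::-1]);np.save('w1.npy',im);c=cam('wrist',s);np.save('s1.npy',s,allow_pickle=True)
b=robot.search_frame('wrist','stand');print(b)
a=np.radians(-74.85);m=np.array([.415,-.349]);u=np.array([np.cos(a),np.sin(a)])
for k in(-.075,.075):print(proj(c,[np.r_[m+k*u,.03],np.r_[m+k*u,.06]]))
plan([.45,0,.24],63.4,5);plan([.426-.03,.336,.24],63.4,15)
```

```text
1.8 [ 0.37967522 -0.32060164  0.24113261] 0.5946339746092405
[{'rect': [269.5, 88.6, 175.2, 187.0], 'confidence': 0.7}]
[[316.99563504 134.41824133]
 [316.7430816  136.85637919]]
[[398.14903134 237.33922979]
 [404.57709214 248.00406776]]
[6.41, -1.26, 0.01, 0.0, 0.0, 0.01, 1.0] ,
[6.4, -1.33, 0.01, 0.0, 0.0, 0.01, 1.0] ,
[6.38, -1.4, 0.02, 0.0, 0.0, 0.01, 1.0] ,
[6.37, -1.48, 0.02, 0.0, 0.0, 0.01, 1.0] ,
[6.35, -1.55, 0.02, 0.0, 0.0, 0.01, 1.0] ,
[4.05, -1.64, -0.0, 0.0, 0.0, 0.0, 1.0] ,
[4.04, -1.66, -0.0, 0.0, 0.0, 0.0, 1.0] ,
[4.04, -1.67, 0.0, 0.0, 0.0, 0.0, 1.0] ,
[4.03, -1.69, 0.0, 0.0, 0.0, 0.0, 1.0] ,
[4.03, -1.7, 0.0, 0.0, 0.0, 0.0, 1.0] ,
[4.02, -1.72, 0.0, 0.0, 0.0, 0.0, 1.0] ,
[4.01, -1.73, 0.0, 0.0, 0.0, 0.0, 1.0] ,
[4.01, -1.75, 0.0, 0.0, 0.0, 0.0, 1.0] ,
[4.0, -1.76, 0.0, 0.0, 0.0, 0.0, 1.0] ,
[3.99, -1.78, 0.0, 0.0, 0.0, 0.0, 1.0] ,
[3.99, -1.79, 0.0, 0.0, 0.0, 0.0, 1.0] ,
[3.98, -1.81, 0.01, 0.0, 0.0, 0.0, 1.0] ,
[3.97, -1.82, 0.01, 0.0, 0.0, 0.0, 1.0] ,
[3.97, -1.83, 0.01, 0.0, 0.0, 0.0, 1.0] ,
[3.96, -1.85, 0.01, 0.0, 0.0, 0.0, 1.0] ,
```

View pics/w1.png

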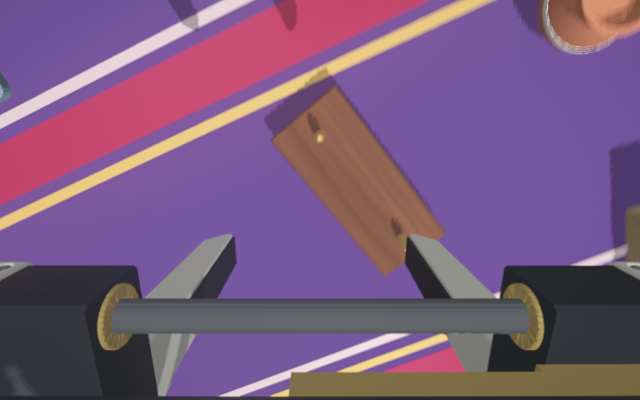

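The wrist view shows the stand with corners near (338,86), (272,140), (443,232) and (388,274), and pins at (320,138) and about (402,243). That is within about 3 px of prediction. I'll carry on to the blue board and refine the stand from this picture along the way.

carry_out(
  commands=[
    [6.2, -1.3, 0, 0, 0, 0, 1],
    [6.2, -1.3, 0, 0, 0, 0, 1],
    [6.2, -1.4, 0, 0, 0, 0, 1],
    [6.2, -1.5, 0, 0, 0, 0, 1],
    [6.2, -1.5, 0, 0, 0, 0, 1],
  ],
)

```text
clock: 2.52
tool_pos: [0.4401, -0.0156, 0.2404]
orientation: [[0.412, 0.911, 0.004], [0.911, -0.412, -0.007], [-0.004, 0.006, -1.0]]
force: [1.0, 0.0, 0.1]
grip_width: 0.0931
```

Run:
```python
from h import *
s1=np.load('s1.npy',allow_pickle=True).item();im=np.load('w1.npy');c=cam('wrist',s1)
k=seg(im,(0,50,40),(15,255,200),(262,76,190,205));print(k.min(0),k.max(0));print(rect(ray(c,k,.03)))
print('corners',rect(ray(c,[[338,86],[272,140],[443,232],[388,274]],.03)),'pin tip',ray(c,[[320,138],[403,243]],.05))
s=robot.read_state();print(s['tool_pos'],s['clock'])
plan([.40,.29,.20],63.4,5)
```

```text
[272  87] [443 273]
(array([ 0.41738855, -0.34940393]), (86.47058868408203, 206.25489807128906), -74.50167942047119)
corners (array([ 0.41787643, -0.35159656]), (88.3157958984375, 206.4061279296875), -75.38723564147949) pin tip [[ 0.39753421 -0.27969413  0.05      ]
 [ 0.43580206 -0.42028664  0.05      ]]
[ 0.44007159 -0.01555713  0.24042037] 2.525
[5.24, -3.26, 0.77, 0.0, 0.0, 0.01, 1.0] ,
[5.21, -3.3, 0.77, 0.0, 0.0, 0.01, 1.0] ,
[5.19, -3.34, 0.78, 0.0, 0.0, 0.01, 1.0] ,
[5.16, -3.37, 0.79, 0.0, 0.0, 0.01, 1.0] ,
[5.13, -3.41, 0.8, 0.0, 0.0, 0.01, 1.0] ,
```

carry_out(
  commands=[
    [5.2, -3.3, 0.8, 0, 0, 0.01, 1],
    [5.2, -3.3, 0.8, 0, 0, 0.01, 1],
    [5.2, -3.4, 0.8, 0, 0, 0.01, 1],
    [5.2, -3.4, 0.8, 0, 0, 0, 1],
    [4.5, -3.0, 0.8, 0, 0, 0, 1],
  ],
)

```text
clock: 3.15
tool_pos: [0.4038, 0.2858, 0.1992]
orientation: [[0.449, 0.893, 0.012], [0.894, -0.449, -0.009], [-0.002, 0.015, -1.0]]
force: [0.7, -0.0, 0.1]
grip_width: 0.0927
```

carry_out(
  commands=[
    [0, 0, 0, 0, 0, 0, 1],
    [0, 0, 0, 0, 0, 0, 1],
    [0, 0, 0, 0, 0, 0, 1],
    [0, 0, 0, 0, 0, 0, 1],
    [0, 0, 0, 0, 0, 0, 1],
  ],
)

```text
clock: 3.78
tool_pos: [0.4049, 0.2836, 0.1991]
orientation: [[0.451, 0.892, 0.012], [0.892, -0.451, -0.01], [-0.004, 0.016, -1.0]]
force: [0.2, 0.3, 0.6]
grip_width: 0.0931
```

Run:
```python
from h import *
s=robot.read_state();im=robot.capture('wrist');print(s['clock'],s['tool_pos'],np.linalg.norm(s['qvel']))
c=cam('wrist',s);print(robot.search_frame('wrist','blue_board_grip'))
k=seg(im,(85,80,100),(102,255,255),(0,0,640,260));print(k.min(0),k.max(0));print(rect(ray(c,k,.008)))
h=seg(im,(10,20,150),(35,160,255),(max(k[:,0].min(),0)+40,k[:,1].min()+30,np.ptp(k[:,0])-80,np.ptp(k[:,1])-60));print('handle px',h.min(0),h.max(0),rect(ray(c,h,.048)))
v=im[:,:,::-1].copy();cv2.polylines(v,[k.reshape(-1,1,2)],1,(0,0,255));cv2.polylines(v,[h.reshape(-1,1,2)],1,(0,255,0));cv2.imwrite('pics/w2.png',v)
```

```text
3.775 [0.40487346 0.28360299 0.19913003] 0.017287712887728075
[{'rect': [266.1, 16.4, 94.5, 207.2], 'confidence': 0.89}, {'rect': [53.4, 141.9, 102.0, 152.7], 'confidence': 0.6}, {'rect': [142.4, 0.4, 22.9, 8.8], 'confidence': 0.54}]
[263  15] [360 220]
(array([0.42595413, 0.33588098]), (89.17355346679688, 198.14678955078125), 63.290428161621094)
handle px [304  94] [319 161] (array([0.42540634, 0.33627573]), (13.394280433654785, 57.47137451171875), 63.13015365600586)
```

View pics/w2.png

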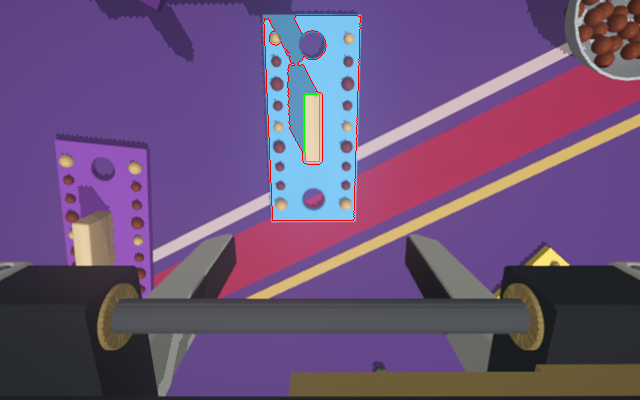

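The wrist view shows the blue board with handle at (312,128) and holes at (312,45) and (313,199). The purple look-alike is at left, (105,215). Board centre is (0.426, 0.336), long axis 63.2°. I'll half-close the hand and go above the handle.

```bash
python3 -c "
from h import *
plan([.4258,.336,.075],63.2,5,.1)"
```

```text
[1.13, -0.13, 2.48, 0.0, 0.0, 0.0, 0.1] ,
[1.13, -0.13, 2.48, 0.0, 0.0, 0.0, 0.1] ,
[1.12, -0.12, 2.48, 0.0, 0.0, 0.0, 0.1] ,
[1.12, -0.11, 2.48, 0.0, 0.0, 0.0, 0.1] ,
[1.12, -0.1, 2.48, 0.0, 0.0, 0.0, 0.1] ,
```

carry_out(
  commands=[
    [1.9, -0.15, 1.5, 0, 0, 0, 0.1],
    [1.9, -0.15, 2.2, 0, 0.0, 0, 0.1],
    [1.8, -0.15, 2.9, -0.01, 0.01, 0, 0.1],
    [0, 0, 2.9, 0, 0, 0, 0.1],
    [0, 0, 2.9, 0, 0, 0, 0.1],
  ],
)

```text
clock: 4.5
tool_pos: [0.4328, 0.337, 0.0751]
orientation: [[0.452, 0.891, 0.035], [0.892, -0.453, -0.002], [0.014, 0.032, -0.999]]
force: [-0.4, 0.4, -0.2]
grip_width: 0.0521
```

carry_out(
  commands=[
    [0, 0, 0, 0, 0, 0, 0.1],
    [0, 0, 0, 0, 0, 0, 0.1],
    [0, 0, 0, 0, 0, 0, 0.1],
    [0, 0, 0, 0, 0, 0, 0.1],
    [0, 0, 0, 0, 0, 0, 0.1],
  ],
)

```text
clock: 5.12
tool_pos: [0.4336, 0.3371, 0.0771]
orientation: [[0.453, 0.891, 0.036], [0.892, -0.453, -0.001], [0.015, 0.033, -0.999]]
force: [0.4, -0.4, -0.0]
grip_width: 0.0513
```

```bash
python3 -c "
from h import *
plan([.4258,.336,.042],63.2,3,.1)"
```

```text
[-0.17, -0.25, 1.16, 0.01, -0.01, -0.0, 0.1] ,
[-0.16, -0.24, 1.16, 0.01, -0.01, -0.0, 0.1] ,
[-0.16, -0.23, 1.17, 0.01, -0.01, -0.0, 0.1] ,
```

carry_out(
  commands=[
    [-0.3, -0.4, 0.3, 0.02, -0.01, 0, 0.1],
    [-0.2, -0.3, 0.7, 0.015, -0.005, 0, 0.1],
    [0, 0, 1.0, 0, 0, 0, 0.1],
    [0, 0, 1.0, 0, 0, 0, 0.1],
    [0, 0, 0, 0, 0, 0, 0.1],
  ],
)

```text
clock: 5.75
tool_pos: [0.4243, 0.3355, 0.0445]
orientation: [[0.453, 0.891, -0.006], [0.891, -0.453, 0.001], [-0.001, -0.006, -1.0]]
force: [0.1, 0.1, 0.2]
grip_width: 0.0511
```

```bash
python3 -c "
from h import *
plan([.4258,.336,.042],63.2,1,.1);s=robot.read_state();print(s['tool_pos'],s['force'])"
```

```text
[0.12, 0.11, 0.25, -0.01, 0.0, -0.0, 0.1] ,
[0.42426695 0.33546824 0.04448964] [0.09920565 0.14925595 0.23913522]
```

carry_out(
  commands=[
    [0.1, 0.1, 0.25, -0.01, 0, 0, 0.1],
    [0, 0, 0, 0, 0, 0, -1],
    [0, 0, 0, 0, 0, 0, -1],
    [0, 0, 0, 0, 0, 0, -1],
    [0, 0, 0, 0, 0, 0, -1],
  ],
)

```text
clock: 6.38
tool_pos: [0.4261, 0.3363, 0.0423]
orientation: [[0.453, 0.892, 0.005], [0.892, -0.453, -0.003], [-0.001, 0.006, -1.0]]
force: [2.1, -1.7, 4.0]
grip_width: 0.0157
```

carry_out(
  commands=[
    [0, 0, 0, 0, 0, 0, -1],
    [0, 0, -1, 0, 0, 0, -1],
    [0, 0, -2, 0, 0, 0, -1],
    [0, 0, -2, 0, 0, 0, -1],
    [0, 0, -2, 0, 0, 0, -1],
  ],
)

```text
clock: 7.0
tool_pos: [0.4237, 0.3354, 0.1132]
orientation: [[0.453, 0.891, -0.001], [0.891, -0.453, -0.006], [-0.006, 0.002, -1.0]]
force: [0.4, -0.4, -1.7]
grip_width: 0.0156
```

```bash
python3 -c "
from h import *
plan([.45,.0,.20],84,10,-1)"
```

```text
[-2.88, 1.76, -0.85, 0.0, 0.0, -0.04, -1.0] ,
[-2.94, 1.65, -0.85, 0.0, 0.0, -0.04, -1.0] ,
[-3.0, 1.54, -0.85, 0.0, 0.0, -0.04, -1.0] ,
[-3.05, 1.43, -0.85, 0.0, 0.0, -0.04, -1.0] ,
[-3.1, 1.32, -0.86, 0.0, 0.0, -0.04, -1.0] ,
[-3.14, 1.2, -0.86, 0.0, 0.0, -0.04, -1.0] ,
[-3.19, 1.09, -0.86, 0.0, 0.0, -0.04, -1.0] ,
[-3.22, 0.97, -0.86, 0.0, 0.0, -0.04, -1.0] ,
[-3.26, 0.85, -0.86, 0.0, 0.0, -0.04, -1.0] ,
[-3.28, 0.73, -0.87, 0.0, 0.0, -0.04, -1.0] ,
```

carry_out(
  commands=[
    [-2.9, 1.8, -0.9, 0, 0, -0.04, -1],
    [-2.9, 1.7, -0.9, 0, 0, -0.04, -1],
    [-3.0, 1.5, -0.9, 0, 0, -0.04, -1],
    [-3.0, 1.4, -0.9, 0, 0, -0.04, -1],
    [-3.1, 1.3, -0.9, 0, 0, -0.04, -1],
  ],
)

```text
clock: 7.62
tool_pos: [0.4388, 0.166, 0.1637]
orientation: [[0.256, 0.967, 0.003], [0.967, -0.256, -0.005], [-0.004, 0.004, -1.0]]
force: [0.3, -0.6, -3.3]
grip_width: 0.016
```

carry_out(
  commands=[
    [-3.1, 1.2, -0.9, 0, 0, -0.04, -1],
    [-3.2, 1.1, -0.9, 0, 0, -0.04, -1],
    [-3.2, 1.0, -0.9, 0, 0, -0.04, -1],
    [-3.3, 0.9, -0.9, 0, 0, -0.04, -1],
    [-3.3, 0.7, -0.9, 0, 0, -0.04, -1],
  ],
)

```text
clock: 8.25
tool_pos: [0.4574, -0.0066, 0.2133]
orientation: [[0.052, 0.999, 0.004], [0.999, -0.052, -0.005], [-0.004, 0.004, -1.0]]
force: [1.0, 0.1, -2.4]
grip_width: 0.0158
```

```bash
python3 -c "
from h import *
plan([.4167,-.350,.16],105.1,10,-1)"
```

```text
[-3.45, -0.23, 0.55, 0.0, 0.0, -0.03, -1.0] ,
[-3.44, -0.34, 0.55, 0.0, 0.0, -0.03, -1.0] ,
[-3.43, -0.45, 0.54, 0.0, 0.0, -0.03, -1.0] ,
[-3.41, -0.55, 0.54, 0.0, 0.0, -0.03, -1.0] ,
[-3.39, -0.66, 0.54, 0.0, 0.0, -0.03, -1.0] ,
[-3.37, -0.77, 0.54, 0.0, 0.0, -0.03, -1.0] ,
[-3.35, -0.87, 0.54, 0.0, 0.0, -0.03, -1.0] ,
[-3.32, -0.98, 0.54, 0.0, 0.0, -0.03, -1.0] ,
[-3.28, -1.08, 0.54, 0.0, 0.0, -0.03, -1.0] ,
[-3.25, -1.19, 0.53, 0.0, 0.0, -0.03, -1.0] ,
```

carry_out(
  commands=[
    [-3.4, -0.2, 0.5, 0, 0, -0.03, -1],
    [-3.4, -0.3, 0.5, 0, 0, -0.03, -1],
    [-3.4, -0.4, 0.5, 0, 0, -0.03, -1],
    [-3.4, -0.5, 0.5, 0, 0, -0.03, -1],
    [-3.4, -0.7, 0.5, 0, 0, -0.03, -1],
  ],
)

```text
clock: 8.88
tool_pos: [0.4374, -0.1827, 0.1919]
orientation: [[-0.103, 0.995, 0.009], [0.995, 0.103, -0.006], [-0.007, 0.008, -1.0]]
force: [-0.1, 0.5, -2.8]
grip_width: 0.0159
```

carry_out(
  commands=[
    [-3.4, -0.8, 0.5, 0, 0, -0.03, -1],
    [-3.3, -0.9, 0.5, 0, 0, -0.03, -1],
    [-3.3, -1.0, 0.5, 0, 0, -0.03, -1],
    [-2.6, -1.0, 0.5, 0, 0, -0.03, -1],
    [0, 0, 0, 0, 0, 0, -1],
  ],
)

```text
clock: 9.5
tool_pos: [0.4166, -0.3187, 0.1733]
orientation: [[-0.221, 0.975, 0.008], [0.975, 0.221, -0.006], [-0.008, 0.007, -1.0]]
force: [-1.1, 0.1, -1.3]
grip_width: 0.016
```

Run:
```python
from h import *
s=robot.read_state();print(s['clock'],s['tool_pos'])
im=robot.capture('wrist');c=cam('wrist',s);cv2.imwrite('pics/w3.png',im[:,:,::-1])
tz=s['tool_pos'][2];R=np.array(s['orientation'])
k=seg(im,(85,80,80),(102,255,255),(0,0,640,400));print(k.min(0),k.max(0))
# board in hand: expected centre px of holes and of pins
for x in(.075,-.075):print('hole exp',proj(c,[s['tool_pos']+R@[x,0,.034]]))
plan([.4167,-.350,.11],105.1,2,-1)
```

```text
9.5 [ 0.41664583 -0.31868141  0.1732623 ]
[234  57] [404 265]
hole exp [[320.99586761 106.21750304]]
hole exp [[320.83037708 349.23183076]]
[-1.56, -0.39, 3.18, 0.0, 0.0, -0.02, -1.0] ,
[-1.56, -0.41, 3.17, 0.0, 0.0, -0.02, -1.0] ,
```

View pics/w3.png

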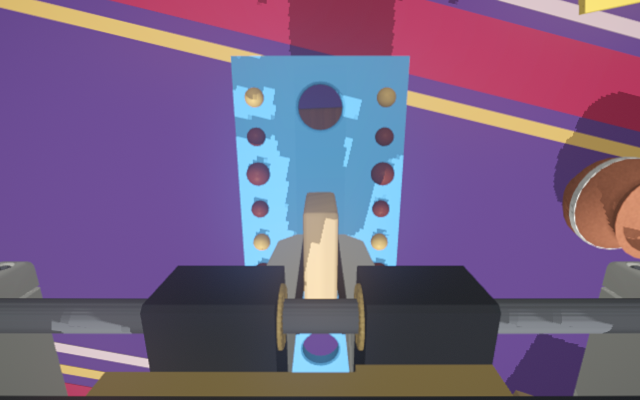

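The wrist view shows the board level in the grip, with its near hole at (321,106), exactly where predicted, and the second hole visible at (320,347). I'll align above the pins.

carry_out(
  commands=[
    [-1.5, -0.4, 1.2, 0, 0, -0.02, -1],
    [-1.5, -0.4, 1.5, 0, 0, -0.02, -1],
    [0, 0, 1.5, 0, 0, 0, -1],
    [0, 0, 0, 0, 0, 0, -1],
    [0, 0, 0, 0, 0, 0, -1],
  ],
)

```text
clock: 10.18
tool_pos: [0.4173, -0.3438, 0.1321]
orientation: [[-0.263, 0.965, 0.009], [0.965, 0.263, -0.003], [-0.005, 0.008, -1.0]]
force: [-0.2, 0.2, -3.0]
grip_width: 0.0157
```

Run:
```python
from h import *
s=robot.read_state();print(s['clock'],s['tool_pos'],np.linalg.norm(s['qvel']))
im=robot.capture('wrist');c=cam('wrist',s);cv2.imwrite('pics/w4.png',cv2.resize(im[30:400,170:470,::-1],None,fx=1.5,fy=1.5))
a=np.radians(105.1);u=np.array([np.cos(a),np.sin(a)]);m=np.array([.4167,-.35])
for k in(.075,-.075):print('pin tip exp',proj(c,[np.r_[m+k*u,.06]]))
R=np.array(s['orientation']);print('hole exp',proj(c,[s['tool_pos']+R@[.075,0,.034]]))
plan([.4167,-.350,.11],105.1,1,-1)
```

```text
10.175 [ 0.41734121 -0.34377761  0.13205073] 0.02004883422992034
pin tip exp [[316.82290778 115.56760728]]
pin tip exp [[316.86406162 319.56871996]]
hole exp [[321.04321019 106.25107235]]
[-0.59, -0.24, 2.2, 0.01, 0.01, 0.0, -1.0] ,
```

View pics/w4.png

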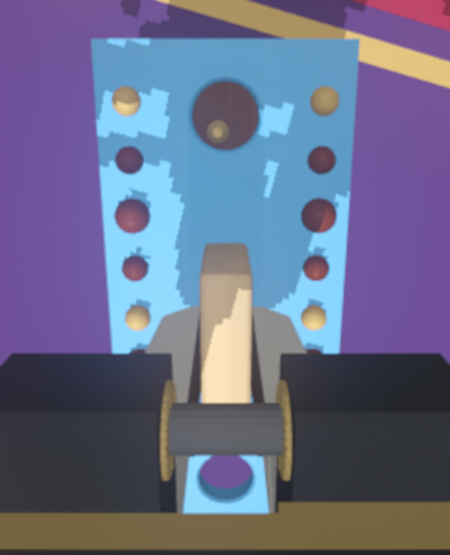

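The crop shows the pin tip at (217,131), inside the hole centred at (225,115). It is about 2 px from where the stand estimate puts it. I'll apply the computed shift of about -6 mm in x and -3 mm in y, then lower.

carry_out(
  commands=[
    [-0.65, -0.3, 0.5, 0.008, 0.005, 0, -1],
    [0, 0, 0.8, 0, 0, 0, -1],
    [0, 0, 0.4, 0, 0, 0, -1],
    [0, 0, 0, 0, 0, 0, -1],
    [0, 0, 0, 0, 0, 0, -1],
  ],
)

```text
clock: 10.85
tool_pos: [0.4164, -0.3512, 0.1146]
orientation: [[-0.263, 0.965, -0.0], [0.965, 0.263, -0.001], [-0.001, -0.0, -1.0]]
force: [0.3, 0.5, -2.4]
grip_width: 0.0159
```

Run:
```python
from h import *
s=robot.read_state();print(s['clock'],s['tool_pos'],s['force'])
im=robot.capture('wrist');c=cam('wrist',s)
cv2.imwrite('pics/w5.png',cv2.resize(im[60:150,260:380,::-1],None,fx=5,fy=5))
a=np.radians(105.1);u=np.array([np.cos(a),np.sin(a)]);m=np.array([.4167,-.35])
print('pin tip exp',proj(c,[np.r_[m+.075*u,.06]]))
R=np.array(s['orientation']);print('hole exp',proj(c,[s['tool_pos']+R@[.075,0,.034]]))
plan([.4167,-.350,.08],105.1,1,-1)
```

```text
10.85 [ 0.41642624 -0.35118891  0.1146425 ] [ 0.3085771   0.48917412 -2.36323237]
pin tip exp [[322.36424107 104.45605256]]
hole exp [[321.03454007 106.24622295]]
[0.11, 0.06, 3.46, -0.0, 0.0, 0.0, -1.0] ,
```

View pics/w5.png

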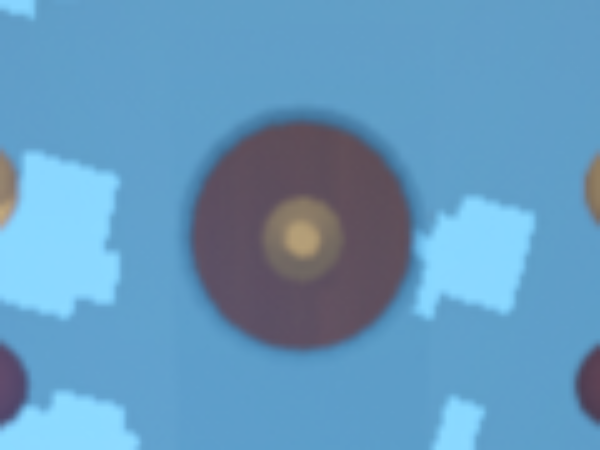

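The pin tip at (302,238) sits at the centre of the hole at (302,235), so I'll lower straight down.

carry_out(
  commands=[
    [0, 0, 0.7, 0, 0, 0, -1],
    [0, 0, 0.7, 0, 0, 0, -1],
    [0, 0, 0.7, 0, 0, 0, -1],
    [0, 0, 0.7, 0, 0, 0, -1],
    [0, 0, 0, 0, 0, 0, -1],
  ],
)

```text
clock: 11.52
tool_pos: [0.4163, -0.351, 0.0844]
orientation: [[-0.263, 0.965, -0.0], [0.965, 0.263, -0.001], [-0.0, -0.001, -1.0]]
force: [-0.3, 0.0, -2.4]
grip_width: 0.0154
```

carry_out(
  commands=[
    [0, 0, 0.5, 0, 0, 0, -1],
    [0, 0, 0.4, 0, 0, 0, -1],
    [0, 0, 0.2, 0, 0, 0, -1],
    [0, 0, 0, 0, 0, 0, -1],
    [0, 0, 0, 0, 0, 0, -1],
  ],
)

```text
clock: 12.15
tool_pos: [0.4165, -0.3513, 0.073]
orientation: [[-0.263, 0.965, 0.0], [0.965, 0.263, -0.001], [-0.001, -0.0, -1.0]]
force: [0.3, 0.1, -1.7]
grip_width: 0.0157
```

carry_out(
  commands=[
    [0, 0, 0.12, 0, 0, 0, -1],
    [0, 0, 0, 0, 0, 0, -1],
    [0, 0, 0, 0, 0, 0, -0.2],
    [0, 0, 0, 0, 0, 0, -0.2],
    [0, 0, 0, 0, 0, 0, -0.2],
  ],
)

```text
clock: 12.78
tool_pos: [0.4172, -0.3523, 0.0732]
orientation: [[-0.263, 0.965, 0.002], [0.965, 0.263, -0.004], [-0.004, 0.001, -1.0]]
force: [0.1, 0.1, 0.2]
grip_width: 0.0361
```

carry_out(
  commands=[
    [0, 0, -1, 0, 0, 0, -0.2],
    [0, 0, -2, 0, 0, 0, -0.2],
    [-1, 0, -4, 0, 0, 0, -0.2],
    [-2, 0, -4, 0, 0, 0, -0.2],
    [-3, 0, -3, 0, 0, 0, -0.2],
  ],
)

```text
clock: 13.4
tool_pos: [0.432, -0.4079, 0.2176]
orientation: [[-0.265, 0.964, -0.001], [0.964, 0.265, 0.001], [0.001, -0.001, -1.0]]
force: [0.1, -1.5, 0.5]
grip_width: 0.037
```

carry_out(
  commands=[
    [-1, 0, 0, 0, 0, 0, -0.2],
    [0, 0, 0, 0, 0, 0, -0.2],
    [0, 0, 0, 0, 0, 0, -0.2],
    [0, 0, 0, 0, 0, 0, -0.2],
    [0, 0, 0, 0, 0, 0, -0.2],
  ],
)

```text
clock: 14.02
tool_pos: [0.4342, -0.4164, 0.2169]
orientation: [[-0.265, 0.964, -0.002], [0.964, 0.265, 0.002], [0.003, -0.001, -1.0]]
force: [0.3, 0.3, 1.3]
grip_width: 0.0371
```

Run:
```python
from h import *
s=robot.read_state();print(s['clock'],s['tool_pos'],s['force'],s['grip_width'])
im=robot.capture('wrist');c=cam('wrist',s);v=im[:,:,::-1]
k=seg(im,(85,80,80),(102,255,255),(0,0,640,400));print(k.min(0),k.max(0),rect(ray(c,k,.038)))
sc=robot.capture('scene');w=cv2.resize(sc[150:300,100:260,::-1],None,fx=2.4,fy=2.4)
o=np.zeros((400,800,3),np.uint8);o[:,:400]=v[:,120:520];o[:360,410:794]=w;cv2.imwrite('pics/w6.png',o)
h=seg(im,(10,20,130),(35,160,255),(270,40,100,200));print('handle',rect(ray(c,h,.078)))
```

```text
14.025 [ 0.43418223 -0.41642147  0.21688542] [0.31772    0.34411146 1.26058028] 0.03709442228938551
[270   0] [372 216] (array([ 0.41639618, -0.35228162]), (89.45539093017578, 198.2291717529297), -74.6661548614502)
handle (array([ 0.41592361, -0.35194659]), (14.327220916748047, 57.50460433959961), -74.25034427642822)
```

View pics/w6.png

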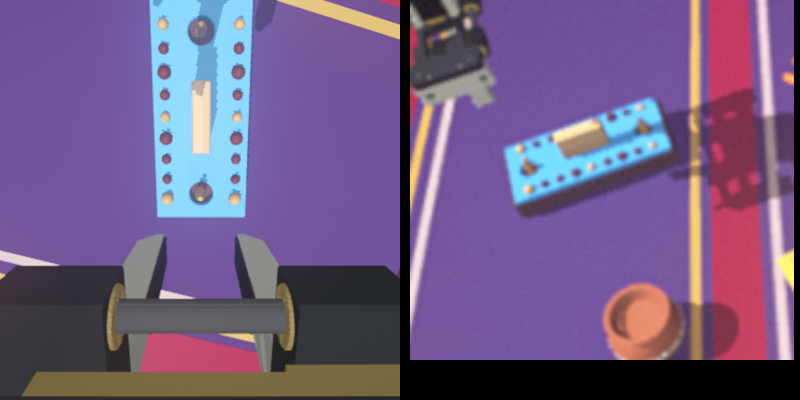

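The board lies flat on the stand with pins showing through both holes, at wrist-panel (200,28) and (200,192). The pot is undisturbed and the gripper is clear, so I'm handing in.

```bash
python3 -c "
from h import *
robot.close_job()"
```

```text
the job is handed in; nothing more can be done
```

The blue board is hanging on the stand with a brass pin up through each hole. I let go, backed the gripper away and handed the job in at about 14 s of the 43 s allowed. The hand-in gives no verdict.

What the last checks showed:
- **Position:** the board's centre measured about (0.416, -0.352) against my stand estimate of (0.417, -0.350), so about 2 mm off.
- **Alignment:** it is in line with the stand to within about 1°. Its size at the seated height came out at 89 × 198 mm against the true 90 × 200.
- **Seating:** I read it as flat and fully home from the last pictures. When I let go the tool was within about 1 mm of the computed home height, and I did not measure the tilt.
- **Bystanders:** the pot stood upright in its place in the last scene view. I did not re-measure the yellow board, but the arm's path stayed well clear of it.

No check failed or disagreed.

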